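Sort perished pipette bulbs by squeeze

ROBOT

A 7-joint arm with a two-finger parallel gripper is mounted at the origin on the work surface. World frame = base frame: x ahead of the robot, y to its left, z up, the work surface at z = 0. Lengths are in m, angles in rad, forces in N, time in s.
With the tool pointing down it reaches from about 0.4 to 0.85 m from the base axis. Payload 4.5 kg.
Tool frame: the origin (TCP) lies midway between the tips of the shut fingers; the grasp point (between the pads) lies 19 mm behind it; x points along the fingers, y is the direction in which the jaws open and shut, and the axes are right-handed (so a half turn about x gives the same grasp; the last joint's range is limited). The gripper opens to 88 mm and grips with 3 to 60 N. Pads are 18 mm wide; open, the fingers measure 123 mm over their backs; the gripper's body (75 mm by 187 mm) begins 45 mm behind the grasp point.
Start: joints at [1.26, 0.689, -0.195, 1.565, 0.157, 0.902, -0.215], TCP at [0.211, -0.588, 0.239] pointing down, gripper open.
Joint ranges: [-3.01, 3.01], [-0.46, 2.08], [-1.47, 1.51], [0.13, 2.56], [-1, 4.14], [0.04, 2.09], [-2.66, 2.66]. Speed limits (rad/s): [2.57, 2.57, 3.14, 3.14, 3.14, 3.14, 3.14].

INTERFACE

Orientations are given as a unit quaternion [x, y, z, w].
In Python, from plant import r gives the robot as it stands.
- The arm moves only by the tool arm_command, never from a script. Its argument "plan" is a list of rows, each a list of 5 numbers: the finger opening in m, from 0 to 0.0881, then the shift along the tool's x, y, z in m, then the turn about the tool's x in rad. In form: [[grip, dx, dy, dz, roll], ...]. A call has 1 to 12 rows; each row shifts and turns the commanded pose from where the row before left it, along the tool's axes as they then stand; what a row does not reach is not made up. A row lasts 1/8 s, in which the tool goes at most 62.5 mm and 10.7 degrees, less where a joint would pass 70% of its speed; a pose out of reach is approached as far as the arm can. A call is refused whole if a number of a shift passes 0.0625 or a number of a turn 0.188, either way. A call with a gripper value outside its range is refused whole. The fingers move at their own pace and stop on an object; "force" is the grip in N (left out, the last holds). Time passes only in rows, so rows that do not move let the fingers close. It gives the time, the measured TCP pose, the force and the opening at its end, in the units of the state.
- r.get_state(): the state, without advancing time (a new reading comes with each control period).
- r.snapshot(name): name is "side" or "top" or "wrist"; returns (picture, depth): 400x640x3 uint8, red, green, blue; 400x640 float32, m along the optical axis (not along the pixel's ray), 0 where there is no reading.
- r.calibration(name): a dict with "fx", "fy", "cx", "cy" (pixels), "k1" (the pictures are not rectified: a ray, as slopes to the right and down, at radius r is drawn at 1 + k1 r^2 times it, then the intrinsics apply), "eye" and "orientation" of the camera in the world; the wrist camera has in their place "mount" (4x4, takes a point from camera to tool coordinates, whose origin is the TCP and whose axes are the tool frame's). Camera axes: x right, y down, z forward; pixel columns grow to the right and rows downward; lengths in m; the calibration is good to about 2 mm. A picture is of the moment at which its call begins: read the wrist's pose just before it. calibration takes no time and is no camera call.
- r.finish_job(): hands the job in, once; it reports no verdict.
The state is a dict: "clock": time; "q": joint angles; "qd": joint speeds; "joint_torque": joint torques, N m; "tool_pos": TCP position; "eef_rot": TCP orientation; "contact_force": force on the tool from outside, world axes, zero at the start; "moment": the same for the moment, N m; "opening": opening from 0.0 (shut) to 1.0 (fully open).
Only numpy, scipy, OpenCV 4.12 (cv2) and the standard library are available. Lean on these libraries where they do the work, as an engineer would, in place of code of your own. Each camera call takes 0.05 s, during which the arm holds its last target.

TASK

Squeeze the four rubber pipette bulbs on the mat gently between the fingers to feel which two are still soft and which two have gone hard. Keeping each soft bulb squeezed narrow, seat it upright on the floor of the holder's channel and let it spring out between the rails, without forcing; put the hardened ones in the round dish, and leave the other things on the bench alone.

Things in the scene. Friction and masses are not known exactly. Their poses are not given: they have to be found in the camera images.
- bulb_a: red-brown rubber pipette bulb standing upright: pillow-shaped body 58 mm long (its x), 40 mm across its flat sides (its y, the way to squeeze), 12 to 74 mm above its underside; below it a foot 46 x 26 mm (x, y); nipple on top, ends at 80 mm. 0.1 kg. Origin: centre of the foot's underside. All four bulbs look alike; two are soft, two hard, not known which.
- bulb_b: looks just like bulb_a (same size, origin, axes). For all four: squeezed across the flat sides with 20 N, a soft bulb narrows from 40 mm to between 25 and 30 mm over its whole height and springs back on release; a hardened one only to 36 mm or more, too wide for the channel. More than about 50 N from each finger ruins any bulb.
- bulb_c: looks just like bulb_a (same size, origin, axes). Soft or hard only shows when it is squeezed.
- bulb_d: looks just like bulb_a (same size, origin, axes). Soft or hard only shows when it is squeezed.
- holder: grey plastic bulb holder fixed to the bench: base plate 200 mm (its x) by 110 mm (its y), 5 mm thick, with two rails along x, 16 mm thick, tops 31 mm above the bench, and between them an open channel 34 mm wide, 26 mm deep, room for two bulbs end to end (long side along x). Origin: centre of its underside.
- dish: round shallow steel dish for the hardened bulbs, fixed to the bench: 204 mm across the rim, flat floor about 190 mm across and 5 mm thick, rim 15 mm high. Origin: centre of its underside, on the bench.
- mat: grey mat fixed to the bench on which the bulbs stand at first: 280 mm (its x) by 290 mm (its y), 3 mm thick. Origin: centre of its underside.
- beaker: glass beaker, 68 mm wide, 85 mm tall. Bystander, not to be disturbed. Origin: centre of its underside.
- bottle: white plastic bottle with a cap, 60 mm wide, 130 mm tall. Bystander, not to be disturbed. Origin: centre of its underside.
- jar: amber glass jar with a black lid, 64 mm wide, 75 mm tall. Bystander, not to be disturbed. Origin: centre of its underside.
Mind the look-alikes: they are no part of the job. Leave any purple or turquoise look-alike of the bulb_d alone.

How it is judged:
At the end, for the whole second after the job is handed in: Two bulbs sit fully down in the holder's channel (underside under 10 mm above bench, within 8 mm of its middle line and 85 mm of its centre, upright within 0.15 rad); the other two are in the dish (origin within 90 mm of its centre, under 45 mm high); all at rest (((x of bulb_a in the frame of holder between -0.085 and 0.085 m and y of bulb_a in the frame of holder between -0.008 and 0.008 m and z of each of bulb_a, bulb_b in the frame of holder below 0.01 m and angle between each of bulb_a, bulb_b's own z axis and vertical below 0.15 rad and linear speed of each of bulb_a, bulb_b, bulb_c, bulb_d below 0.02 m/s and x of bulb_b in the frame of holder between -0.085 and 0.085 m and y of bulb_b in the frame of holder between -0.008 and 0.008 m and horizontal distance between each of bulb_c, bulb_d and dish below 0.09 m and z of each of bulb_c, bulb_d in the frame of dish below 0.045 m) or (x of bulb_a in the frame of holder between -0.085 and 0.085 m and y of bulb_a in the frame of holder between -0.008 and 0.008 m and z of each of bulb_a, bulb_c in the frame of holder below 0.01 m and angle between each of bulb_a, bulb_c's own z axis and vertical below 0.15 rad and linear speed of each of bulb_a, bulb_b, bulb_c, bulb_d below 0.02 m/s and horizontal distance between each of bulb_b, bulb_d and dish below 0.09 m and z of each of bulb_b, bulb_d in the frame of dish below 0.045 m and x of bulb_c in the frame of holder between -0.085 and 0.085 m and y of bulb_c in the frame of holder between -0.008 and 0.008 m) or (x of bulb_a in the frame of holder between -0.085 and 0.085 m and y of bulb_a in the frame of holder between -0.008 and 0.008 m and z of each of bulb_a, bulb_d in the frame of holder below 0.01 m and angle between each of bulb_a, bulb_d's own z axis and vertical below 0.15 rad and linear speed of each of bulb_a, bulb_b, bulb_c, bulb_d below 0.02 m/s and horizontal distance between each of bulb_b, bulb_c and dish below 0.09 m and z of each of bulb_b, bulb_c in the frame of dish below 0.045 m and x of bulb_d in the frame of holder between -0.085 and 0.085 m and y of bulb_d in the frame of holder between -0.008 and 0.008 m) or (horizontal distance between each of bulb_a, bulb_d and dish below 0.09 m and z of each of bulb_a, bulb_d in the frame of dish below 0.045 m and linear speed of each of bulb_a, bulb_b, bulb_c, bulb_d below 0.02 m/s and x of bulb_b in the frame of holder between -0.085 and 0.085 m and y of bulb_b in the frame of holder between -0.008 and 0.008 m and z of each of bulb_b, bulb_c in the frame of holder below 0.01 m and angle between each of bulb_b, bulb_c's own z axis and vertical below 0.15 rad and x of bulb_c in the frame of holder between -0.085 and 0.085 m and y of bulb_c in the frame of holder between -0.008 and 0.008 m) or (horizontal distance between each of bulb_a, bulb_c and dish below 0.09 m and z of each of bulb_a, bulb_c in the frame of dish below 0.045 m and linear speed of each of bulb_a, bulb_b, bulb_c, bulb_d below 0.02 m/s and x of bulb_b in the frame of holder between -0.085 and 0.085 m and y of bulb_b in the frame of holder between -0.008 and 0.008 m and z of each of bulb_b, bulb_d in the frame of holder below 0.01 m and angle between each of bulb_b, bulb_d's own z axis and vertical below 0.15 rad and x of bulb_d in the frame of holder between -0.085 and 0.085 m and y of bulb_d in the frame of holder between -0.008 and 0.008 m) or (horizontal distance between each of bulb_a, bulb_b and dish below 0.09 m and z of each of bulb_a, bulb_b in the frame of dish below 0.045 m and linear speed of each of bulb_a, bulb_b, bulb_c, bulb_d below 0.02 m/s and x of bulb_c in the frame of holder between -0.085 and 0.085 m and y of bulb_c in the frame of holder between -0.008 and 0.008 m and z of each of bulb_c, bulb_d in the frame of holder below 0.01 m and angle between each of bulb_c, bulb_d's own z axis and vertical below 0.15 rad and x of bulb_d in the frame of holder between -0.085 and 0.085 m and y of bulb_d in the frame of holder between -0.008 and 0.008 m))); the robot touches nothing.
It fails at once if a bulb is forced against the holder with more than 80 N (contact force between any of bulb_a, bulb_b, bulb_c, bulb_d and holder above 80 N).
It fails at once if a bulb is pinched so hard that it is ruined (over about 50 N from each finger, 110 N in sum) (contact force between the fingers and bulb_a above 110 N or contact force between the fingers and bulb_b above 110 N or contact force between the fingers and bulb_c above 110 N or contact force between the fingers and bulb_d above 110 N).
It fails at once if the beaker, the bottle or the jar is moved by more than 20 mm (distance of any of beaker, bottle, jar from where it was at the start of the episode above 0.02 m).
It also fails if it takes over 72 s, if anything falls off the work surface, if the arm or the gripper's body presses on something with over 40 N, if the wrist force passes 120 N, or if a joint passes its speed limit or range.

## Working session

There is one attempt and no reset: what is moved stays moved. The work goes in short steps, Python scripts to look and compute and a tool call to move; the robot and the scene stay as the last step left them, time stands still between calls to the robot, and variables do not carry over. Pictures are saved under pics/ and viewed, and the job is handed in when it is done.

Besides the shell and the picture viewer there is one more tool, called after "Request:" as a command line: name --pt "numbers of a row" for each row, then --argument value for the rest. arm_command: Moves the arm, as the interface text tells. Its arguments: {"type":"object","properties":{"plan":{"type":"array","items":{"type":"array","items":{"type":"number"}}},"force":{"type":"number"}},"required":["plan"]}

```bash
ls -la; mkdir -p pics
python3 - <<'E'
from plant import r
import cv2
print(r.get_state())
for n in ("side","top","wrist"):
    print(n,r.calibration(n))
for n in ("top","side"):
    p,d=r.snapshot(n); cv2.imwrite(f"pics/{n}0.png",p[:,:,::-1])
    import numpy as np
    np.save(f"pics/{n}0d.npy",d); np.save(f"pics/{n}0p.npy",p)
E
```

```text
total 12
drwxr-xr-x  3 agent agent 4096 Dec  6 23:13 .
drwxr-xr-x 23 root  root  4096 Dec  6 23:13 ..
drwxr-xr-x  2 agent agent 4096 Dec  6 23:13 pics
{'clock': 0.0, 'q': array([ 1.25981344,  0.6899986 , -0.1944865 ,  1.56632325,  0.15733391,
        0.90253303, -0.21514648]), 'qd': array([-7.40463026e-04, -9.60039665e-05,  1.20100333e-03, -4.10913783e-04,
        2.19908543e-03,  4.84736448e-04,  1.54043098e-03]), 'joint_torque': array([ 1.48960758e-04, -5.27554214e+01, -1.26659296e+00, -1.53430545e+01,
       -5.25171706e-02,  6.45063061e-03,  1.77581001e-04]), 'tool_pos': array([ 0.21096009, -0.58764702,  0.23790578]), 'eef_rot': array([-0.696447  , -0.12194531,  0.6967993 , -0.12067165]), 'contact_force': array([0.38098889, 0.37018491, 0.20813529]), 'moment': array([ 0.06804893, -0.00301104, -0.03583284]), 'opening': 1.0007573640084577}
side {'fx': 366.857306219242, 'fy': 366.857306219242, 'cx': 325.4234878697318, 'cy': 205.2993541056788, 'k1': -0.019798750419338113, 'eye': array([0.44126933, 0.68988235, 0.73416272]), 'orientation': array([-0.07737078,  0.91796948, -0.38765275,  0.03272815])}
top {'fx': 500.8081299836372, 'fy': 500.8081299836372, 'cx': 320.9409487388262, 'cy': 195.09109649101705, 'k1': -0.0529378750120607, 'eye': array([ 0.41231228, -0.01659287,  1.33161895]), 'orientation': array([-0.69728969,  0.71492426, -0.03430256,  0.03864882])}
wrist {'fx': 318.5583015693382, 'fy': 318.5583015693382, 'cx': 316.6931731742427, 'cy': 197.27810337237545, 'k1': -0.006593906518005129, 'mount': array([[-8.68360846e-04, -2.94135613e-01,  9.55763301e-01,
        -1.47023519e-01],
       [ 9.99999555e-01, -6.07789186e-04,  7.21505015e-04,
        -2.80128369e-04],
       [ 3.68682278e-04,  9.55763502e-01,  2.94136010e-01,
        -7.64388614e-02],
       [ 0.00000000e+00,  0.00000000e+00,  0.00000000e+00,
         1.00000000e+00]])}
```

View pics/top0.png

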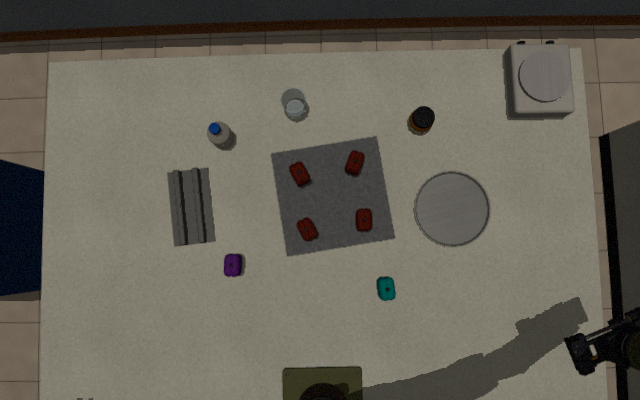

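View pics/side0.png

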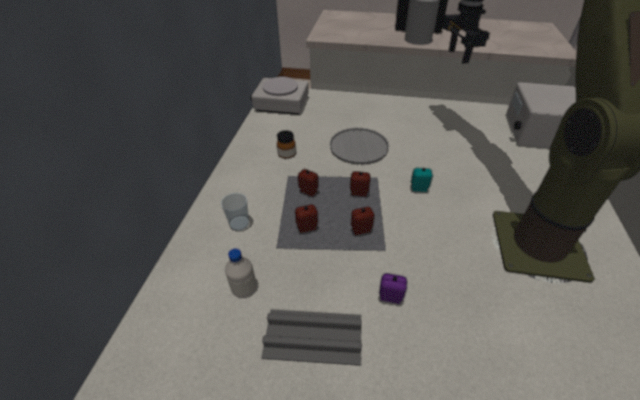

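The top view shows four red bulbs at about (300,174), (355,162), (307,229) and (364,220). The holder is at (191,206), the dish at (452,208), and the look-alikes are purple (233,265) and turquoise (386,288). Next I'll measure these.

```bash
cat > h.py <<'E'
import numpy as np, cv2
from scipy.spatial.transform import Rotation as R
from plant import r
def rays(c,uv):
    K=np.array([[c['fx'],0,c['cx']],[0,c['fy'],c['cy']],[0,0,1.]])
    p=cv2.undistortPoints(np.asarray(uv,float).reshape(-1,1,2),K,np.array([c['k1'],0,0,0.])).reshape(-1,2)
    return np.c_[p,np.ones(len(p))]
def pose(name,st=None):
    c=r.calibration(name)
    if 'eye' in c: return c,R.from_quat(c['orientation']).as_matrix(),np.array(c['eye'])
    Rt=R.from_quat(st['eef_rot']).as_matrix(); M=c['mount']
    return c,Rt@M[:3,:3],st['tool_pos']+Rt@M[:3,3]
def plane(P,uv,z):
    c,Rm,e=P; w=rays(c,uv)@Rm.T
    return e+w*((z-e[2])/w[:,2])[:,None]
def cloud(P,uv,d):
    c,Rm,e=P; uv=np.asarray(uv).reshape(-1,2)
    dd=d[uv[:,1].astype(int),uv[:,0].astype(int)]
    return e+(rays(c,uv)*dd[:,None])@Rm.T
def redmask(p):
    h=cv2.cvtColor(p,cv2.COLOR_RGB2HSV)
    return (((h[...,0]<9)|(h[...,0]>170))&(h[...,1]>130)&(h[...,2]>25)).astype(np.uint8)
E
python3 - <<'E'
from h import *
p=np.load('pics/top0p.npy'); d=np.load('pics/top0d.npy'); P=pose('top')
vv,uu=np.mgrid[0:400,0:640]; C=cloud(P,np.c_[uu.ravel(),vv.ravel()],d).reshape(400,640,3)
print('bench z', [C[v,u].round(4) for u,v in ((120,120),(250,320),(500,300))], 'mat',C[200,330])
n,l,s,c=cv2.connectedComponentsWithStats(redmask(p))
for i in range(1,n):
    if s[i,4]<80: continue
    m=l==i
    pts=C[m]; 
    top=pts[(pts[:,2]>0.06)]
    v,u=np.nonzero(m); 
    q=plane(P,np.c_[u,v],0.05)[:,:2]
    rect=cv2.minAreaRect((top[:,:2]*1000).astype(np.float32))
    print(s[i],c[i].round(1),'zmax',np.percentile(pts[:,2],[50,95]).round(4),'plane.05',q.mean(0).round(4),'rect',np.round(rect[0],1),np.round(rect[1],1),round(rect[2],1), len(top),top.mean(0).round(4))
# dish, holder
def reg(u0,u1,v0,v1,z0,z1,name):
    c=C[v0:v1,u0:u1].reshape(-1,3); c=c[(c[:,2]>z0)&(c[:,2]<z1)]
    rect=cv2.minAreaRect((c[:,:2]*1000).astype(np.float32)); print(name,len(c),c.mean(0).round(4),np.round(rect[0],1),np.round(rect[1],1),round(rect[2],1))
reg(150,225,155,255,0.022,0.05,'rails')
reg(150,225,155,255,0.003,0.05,'holder')
reg(400,500,160,255,0.010,0.05,'rim')
reg(400,500,160,255,0.003,0.05,'dish')
for n,b in dict(bottle=(200,235,115,150),beaker=(275,310,85,122),jar=(405,440,100,135),purple=(220,246,250,280),turq=(374,400,273,303)).items(): reg(*b,0.04,0.2,n)
E
python3 - <<'E'
import cv2
p=cv2.imread('pics/top0.png'); cv2.imwrite('pics/zoom0.png',cv2.resize(p[130:300,160:420],None,fx=3,fy=3,interpolation=2))
E
```

```text
bench z [array([0.7709, 0.5358, 0.0042]), array([0.227 , 0.1829, 0.0062]), array([ 2.608e-01, -4.746e-01,  4.000e-04])] mat [ 0.53591774 -0.03386783  0.00679451]
[345 151  19  23 286] [354.4 161.8] zmax [0.0754 0.0797] plane.05 [ 0.6298 -0.0992] rect [532.9 -60.1] [ 37.3 256.1] 67.8 280 [ 0.6246 -0.0971  0.0796]
[290 162  20  24 286] [299.2 173. ] zmax [0.0749 0.0804] plane.05 [0.6041 0.0445] rect [523.4  10. ] [225.2  38.7] 23.2 279 [0.5991 0.0433 0.084 ]
[356 208  16  23 307] [363.6 219.3] zmax [0.0747 0.0799] plane.05 [ 0.4802 -0.1178] rect [463.3 -73. ] [ 56.6 141.1] 20.2 307 [ 0.4782 -0.1149  0.0865]
[297 218  21  23 298] [306.7 229. ] zmax [0.0751 0.0803] plane.05 [0.4591 0.0282] rect [443.1  20.1] [88.4 37.1] 27.3 290 [0.4581 0.0278 0.0792]
rails 982 [0.5283 0.338  0.0303] [528.3 338.8] [197.3  68.8] 5.7
holder 3431 [0.5286 0.3409 0.0132] [535.3 348.8] [201.2 270.3] 89.9
rim 619 [ 0.5054 -0.3615  0.0136] [ 505.4 -354.8] [200.5 199.4] 86.7
dish 4523 [ 0.5056 -0.3558  0.0068] [ 510.8 -353.2] [270.2 251.9] 88.4
bottle 521 [0.7018 0.2418 0.0933] [708. 247.] [58.3 58.6] 1.4
beaker 323 [0.7942 0.0567 0.0691] [788.   56.2] [67.1 64.2] 40.5
jar 507 [ 0.7348 -0.2753  0.0693] [ 737.8 -277.1] [59.9 60.1] 83.6
purple 375 [0.3744 0.2159 0.0699] [373.5 218. ] [58.4 40.8] 0.7
turq 372 [ 0.3068 -0.1659  0.0704] [ 305.9 -167.7] [57.1 40.1] 6.2
```

View pics/zoom0.png

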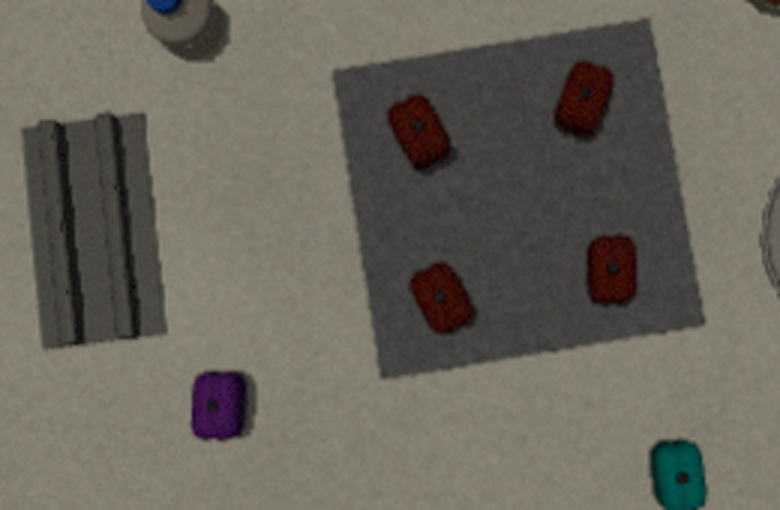

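Run:
```python
from h import *
p=np.load('pics/top0p.npy'); d=np.load('pics/top0d.npy'); P=pose('top')
vv,uu=np.mgrid[0:400,0:640]; C=cloud(P,np.c_[uu.ravel(),vv.ravel()],d).reshape(400,640,3)
n,l,s,c=cv2.connectedComponentsWithStats(redmask(p))
for i in range(1,n):
    if s[i,4]<80: continue
    pts=C[l==i]; t=pts[(pts[:,2]>0.062)&(pts[:,2]<.09)][:,:2]
    t=t[np.linalg.norm(t-np.median(t,0),axis=1)<.045]
    rect=cv2.minAreaRect((t*1000).astype(np.float32))
    w,V=np.linalg.eigh(np.cov(t.T)); a=np.degrees(np.arctan2(V[1,1],V[0,1]))
    print(len(t),'mean',t.mean(0).round(4),'rect',np.round(rect[0],1),np.round(rect[1],1),round(rect[2],1),'PCA long axis deg',round((a+90)%180-90,1),np.sqrt(w*12).round(4))
c=C[155:255,150:225].reshape(-1,3); c=c[(c[:,2]>.022)&(c[:,2]<.05)]
# rails: split into two, fit lines
ax=np.array([np.cos(np.radians(5.7)),np.sin(np.radians(5.7))])
w,V=np.linalg.eigh(np.cov(c[:,:2].T)); a=np.degrees(np.arctan(V[1,1]/V[0,1])); print('rails pca',a)
for a in (4,5,5.7,6.5,7.5):
    y=(c[:,:2]-[.5283,.338])@np.array([-np.sin(np.radians(a)),np.cos(np.radians(a))])
    print(a,[(y[k].mean().round(4),y[k].std().round(5),np.percentile(y[k],[2,98]).round(4),k.sum()) for k in (y<0,y>0)])
# mean height
# rim: circle fit
c=C[160:255,400:500].reshape(-1,3); c=c[(c[:,2]>.010)&(c[:,2]<.03)]
(cx,cy),rr=cv2.minEnclosingCircle((c[:,:2]*1000).astype(np.float32)); print('dish',cx,cy,rr)
```

```text
279 mean [ 0.6254 -0.0974] rect [626.4 -98.2] [37.3 54.1] 67.8 PCA long axis deg -24.4 [0.0369 0.0532]
275 mean [0.6006 0.0438] rect [602.1  44. ] [54.3 37.7] 26.2 PCA long axis deg 25.1 [0.0369 0.0522]
304 mean [ 0.4789 -0.1158] rect [ 479.9 -116.4] [38.4 56. ] 88.4 PCA long axis deg -5.0 [0.0385 0.0536]
289 mean [0.4582 0.0279] rect [458.2  28. ] [54.9 36. ] 25.3 PCA long axis deg 23.6 [0.0362 0.0534]
rails pca 5.909641220693467
4 [(np.float64(-0.0254), np.float64(0.00511), array([-0.0342, -0.0156]), np.int64(485)), (np.float64(0.0249), np.float64(0.0052), array([0.0162, 0.035 ]), np.int64(497))]
5 [(np.float64(-0.0254), np.float64(0.00486), array([-0.0333, -0.0165]), np.int64(485)), (np.float64(0.0249), np.float64(0.00496), array([0.0173, 0.0342]), np.int64(497))]
5.7 [(np.float64(-0.0254), np.float64(0.0048), array([-0.0327, -0.0169]), np.int64(485)), (np.float64(0.0249), np.float64(0.0049), array([0.0176, 0.0337]), np.int64(497))]
6.5 [(np.float64(-0.0254), np.float64(0.00485), array([-0.0332, -0.0168]), np.int64(485)), (np.float64(0.0249), np.float64(0.00496), array([0.0169, 0.034 ]), np.int64(497))]
7.5 [(np.float64(-0.0254), np.float64(0.00508), array([-0.0343, -0.0159]), np.int64(485)), (np.float64(0.0249), np.float64(0.0052), array([0.0158, 0.0345]), np.int64(497))]
dish 506.1088562011719 -355.039306640625 102.60591888427734
```

```bash
cat >> h.py <<'E'
def goto(x,y,z,yaw,verbose=True):
    """shift in tool axes to bring the TCP to x,y,z with the tool y axis along yaw+90 deg (mod 180)"""
    s=r.get_state(); M=R.from_quat(s['eef_rot']).as_matrix(); 
    dx=M.T@(np.array([x,y,z])-s['tool_pos'])
    ty=np.degrees(np.arctan2(M[1,1],M[0,1]))
    dyaw=((yaw+90-ty)+90)%180-90
    print('clock',round(s['clock'],3),'tcp',s['tool_pos'].round(4),'shift tool',dx.round(4),'roll',round(np.radians(-dyaw),4),'(jaw yaw',round(ty,2),') q7',s['q'][6].round(2),'open mm',round(s['opening']*88.1,1),'F',s['contact_force'].round(1))
E
python3 - <<'E'
from h import *
print(R.from_quat(r.get_state()['eef_rot']).as_matrix().round(4))
goto(0.4789,-0.1158,0.15,-4.5)
E
```

```text
[[-7.000e-04  3.381e-01 -9.411e-01]
 [ 1.400e-03 -9.411e-01 -3.381e-01]
 [-1.000e+00 -1.600e-03  2.000e-04]]
clock 0.1 tcp [ 0.211  -0.5877  0.238 ] shift tool [ 0.0885 -0.3534 -0.4117] roll 0.4235 (jaw yaw -70.24 ) q7 -0.22 open mm 88.2 F [-0.9 -0.1  0.3]
```

Request:
arm_command --pt "0.088 0 -0.039 -0.0455 0" --pt "0.088 0 -0.039 -0.0455 0" --pt "0.088 0 -0.039 -0.0455 0" --pt "0.088 0 -0.039 -0.0455 0" --pt "0.088 0 -0.039 -0.0455 0" --pt "0.088 0 -0.039 -0.0455 0" --pt "0.088 0 -0.039 -0.0455 0" --pt "0.088 0 -0.039 -0.0455 0" --pt "0.088 0 -0.0395 -0.0455 0" --pt "0.088 0.01 0 0 0.14" --pt "0.088 0.01 0 0 0.14" --pt "0.088 0.01 0 0 0.143" --force 20

```text
clock: 1.6
tool_pos: [0.4777, -0.1187, 0.2082]
eef_rot: [-0.706, 0.029, 0.707, 0.029]
contact_force: [-0.0, -0.3, -0.5]
opening: 0.999
```

Run:
```python
from h import *
goto(0.4789,-0.1158,0.037,-4.5)
s=r.get_state(); p,d=r.snapshot('wrist'); cv2.imwrite('pics/w1.png',p[:,:,::-1])
P=pose('wrist',s)
n,l,st,c=cv2.connectedComponentsWithStats(redmask(p))
for i in range(1,n):
    if st[i,4]<300: continue
    v,u=np.nonzero(l==i); pts=cloud(P,np.c_[u,v],d); t=pts[(pts[:,2]>.066)&(pts[:,2]<.09)]
    if len(t)<50: continue
    rect=cv2.minAreaRect((t[:,:2]*1000).astype(np.float32))
    print(st[i],len(t),t.mean(0).round(4),np.round(rect[0],1),np.round(rect[1],1),rect[2])
```

```text
clock 1.6 tcp [ 0.4777 -0.1187  0.2082] shift tool [ 0.1712 -0.003  -0.001 ] roll -0.0037 (jaw yaw -94.71 ) q7 -1.51 open mm 88.0 F [-0.  -0.3 -0.5]
[ 252    0   56   52 2154] 1800 [ 0.6153 -0.0979  0.0753] [618.5 -97.2] [34.  38.7] 67.72127532958984
[  76   16   93   73 4035] 2769 [0.6039 0.0373 0.0751] [604.3  39.1] [55.6 30.6] 26.817039489746094
[ 294  146   43   65 2271] 2101 [ 0.4839 -0.1176  0.0758] [ 482.2 -117.3] [37.5 53.5] 89.35906219482422
[ 137  176   72   65 2919] 1864 [0.4646 0.0241 0.0751] [463.2  26.4] [52.7 33.3] 27.28631019592285
```

View pics/w1.png

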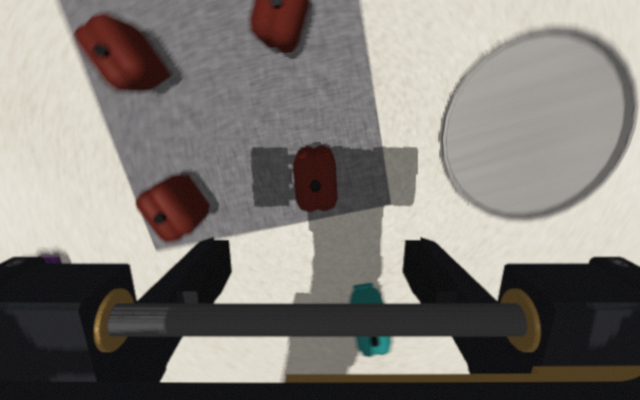

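The wrist view has the near-right bulb centred at (315,180), between the finger lines, and agrees with the top camera to 3 mm. I'll go down and squeeze it.

Request:
arm_command --pt "0.088 0.04 -0.002 -0.0025 0" --pt "0.088 0.04 0 0 0" --pt "0.088 0.04 0 0 0" --pt "0.088 0.03 0 0 0" --pt "0.088 0.021 0 0 0" --pt "0.088 0 0 0 0" --pt "0.0 0 0 0 0" --pt "0.0 0 0 0 0" --pt "0.0 0 0 0 0" --pt "0.0 0 0 0 0" --pt "0.0 0 0 0 0" --pt "0.0 0 0 0 0" --force 20

```text
clock: 3.15
tool_pos: [0.4807, -0.1173, 0.0381]
eef_rot: [0.707, -0.028, -0.706, -0.028]
contact_force: [-0.9, -0.5, 4.6]
opening: 0.441
```

Run:
```python
from h import *
goto(0.55,-0.355,0.15,-4.5)
```

```text
clock 3.15 tcp [ 0.4807 -0.1173  0.0381] shift tool [-0.1118  0.2316 -0.0877] roll 0.0005 (jaw yaw -94.47 ) q7 -1.53 open mm 38.9 F [-0.9 -0.5  4.6]
```

Request:
arm_command --pt "0.0 0 0 0 0" --pt "0.0 0 0 0 0" --pt "0.0 0 0 0 0" --force 20

```text
clock: 3.52
tool_pos: [0.4806, -0.1173, 0.0381]
eef_rot: [0.707, -0.028, -0.706, -0.028]
contact_force: [-1.4, 0.0, 6.1]
opening: 0.437
```

38.5 mm at 20 N means this one is hard, so it goes to the dish.

Request:
arm_command --pt "0.0 -0.04 0 0 0" --pt "0.0 -0.05 0 0 0" --pt "0.0 0 0.046 -0.017 0" --pt "0.0 0 0.046 -0.017 0" --pt "0.0 0 0.046 -0.017 0" --pt "0.0 0 0.046 -0.017 0" --pt "0.0 0 0.047 -0.017 0" --pt "0.0 0.03 0 0 0" --pt "0.0 0.03 0 0 0" --pt "0.0 0.015 0 0 0" --pt "0.0 0 0 0 0" --pt "0.0 0 0 0 0" --force 20

```text
clock: 5.03
tool_pos: [0.5479, -0.3545, 0.0537]
eef_rot: [0.707, -0.028, -0.706, -0.027]
contact_force: [-1.6, -0.2, -0.9]
opening: 0.44
```

Run:
```python
from h import *
goto(0.548,-0.355,0.0405,-4.5)
```

```text
clock 5.025 tcp [ 0.5479 -0.3545  0.0537] shift tool [ 0.0132  0.0005 -0.0001] roll 0.0006 (jaw yaw -94.47 ) q7 -1.23 open mm 38.7 F [-1.6 -0.2 -0.9]
```

Request:
arm_command --pt "0.0 0.009 0 0 0" --pt "0.0 0.005 0 0 0" --pt "0.0 0 0 0 0" --pt "0.088 0 0 0 0" --pt "0.088 0 0 0 0" --pt "0.088 0 0 0 0" --pt "0.088 0 0 0 0" --pt "0.088 -0.05 0 0 0" --pt "0.088 -0.05 0 0 0" --pt "0.088 -0.05 0 0 0" --force 20

```text
clock: 6.28
tool_pos: [0.547, -0.354, 0.1901]
eef_rot: [-0.706, 0.028, 0.707, 0.028]
contact_force: [0.6, -0.5, 0.9]
opening: 1.001
```

Run:
```python
from h import *
goto(0.6258,-0.0976,0.15,-24)
s=r.get_state(); p,d=r.snapshot('wrist'); cv2.imwrite('pics/w2.png',p[:,:,::-1])
```

```text
clock 6.275 tcp [ 0.547  -0.354   0.1901] shift tool [ 0.0401 -0.2618 -0.0585] roll 0.3407 (jaw yaw -94.48 ) q7 -1.21 open mm 88.2 F [ 0.6 -0.5  0.9]
```

View pics/w2.png

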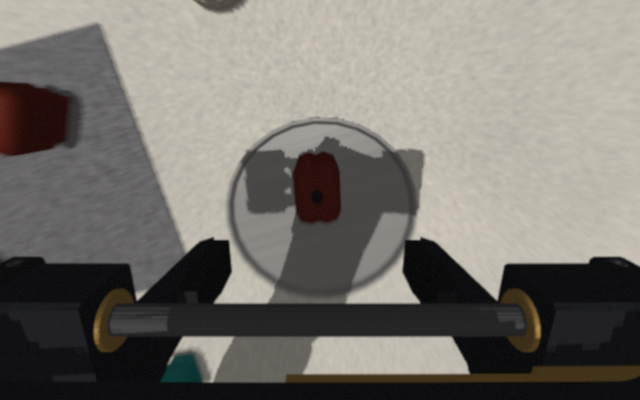

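The bulb stands upright in the forward half of the dish, at (318,190). Next is the far-right bulb.

Request:
arm_command --pt "0.088 0 -0.044 -0.01 0" --pt "0.088 0 -0.044 -0.01 0" --pt "0.088 0 -0.044 -0.01 0" --pt "0.088 0 -0.044 -0.01 0" --pt "0.088 0 -0.044 -0.01 0" --pt "0.088 0 -0.042 -0.0085 0" --pt "0.088 0.015 0 0 0.17" --pt "0.088 0.015 0 0 0.171" --pt "0.088 0.01 0 0 0" --pt "0.088 0 0 0 0" --force 20

```text
clock: 7.58
tool_pos: [0.6254, -0.0975, 0.1479]
eef_rot: [-0.691, 0.146, 0.692, 0.146]
contact_force: [0.1, -0.4, 0.6]
opening: 1.002
```

```bash
cat >> h.py <<'E'
def bulbs(tag):
    s=r.get_state(); p,d=r.snapshot('wrist'); cv2.imwrite(f'pics/{tag}.png',p[:,:,::-1]); P=pose('wrist',s)
    n,l,st,c=cv2.connectedComponentsWithStats(redmask(p))
    for i in range(1,n):
        if st[i,4]<300: continue
        v,u=np.nonzero(l==i); pts=cloud(P,np.c_[u,v],d); t=pts[(pts[:,2]>.066)&(pts[:,2]<.09)]
        if len(t)<50: continue
        rect=cv2.minAreaRect((t[:,:2]*1000).astype(np.float32))
        print(st[i],len(t),t.mean(0).round(4),np.round(rect[0],1),np.round(rect[1],1),round(rect[2],1))
E
python3 - <<'E'
from h import *
goto(0.6258,-0.0976,0.037,-24)
bulbs('w3')
E
```

```text
clock 7.575 tcp [ 0.6254 -0.0975  0.1479] shift tool [ 1.109e-01 -1.000e-04 -6.000e-04] roll 0.0025 (jaw yaw -113.86 ) q7 -1.85 open mm 88.3 F [ 0.1 -0.4  0.6]
[ 290  155   52   81 3590] 3248 [ 0.6325 -0.0998  0.0756] [630.6 -98.6] [37.8 53.5] 67.4
[ 134  239   61   62 1173] 569 [0.6249 0.0474 0.0737] [624.6  51.2] [12.7 34.5] 19.1
```

View pics/w3.png

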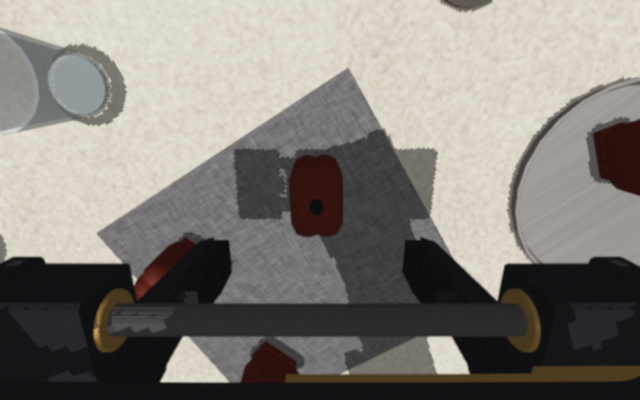

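The bulb is at (316,195), centred between the fingers. I'll descend and squeeze.

Request:
arm_command --pt "0.088 0.04 0 -0.002 0" --pt "0.088 0.04 0 0 0" --pt "0.088 0.02 0 0 0" --pt "0.088 0.011 0 0 0" --pt "0.088 0 0 0 0" --pt "0.0 0 0 0 0" --pt "0.0 0 0 0 0" --pt "0.0 0 0 0 0" --pt "0.0 0 0 0 0" --pt "0.0 0 0 0 0" --pt "0.0 0 0 0 0" --pt "0.0 0 0 0 0" --force 20

```text
clock: 9.12
tool_pos: [0.628, -0.0983, 0.038]
eef_rot: [0.692, -0.147, -0.692, -0.147]
contact_force: [-0.6, 0.7, 3.4]
opening: 0.312
```

Request:
arm_command --pt "0.0 0 0 0 0" --pt "0.0 0 0 0 0" --force 20

```text
clock: 9.38
tool_pos: [0.628, -0.0983, 0.0379]
eef_rot: [0.692, -0.147, -0.692, -0.147]
contact_force: [-1.2, 0.6, 4.9]
opening: 0.313
```

Run:
```python
from h import *
a=np.radians(5.8); hx,hy=.5283,.3378
for s in (.045,-.045): print(hx+s*np.cos(a),hy+s*np.sin(a))
goto(hx+.045*np.cos(a),hy+.045*np.sin(a),0.15,5.8)
goto(0.464,-0.355,0.15,-4.5)
```

```text
0.5730696318972954 0.3423475333732326
0.48353036810270456 0.3332524666267674
clock 9.375 tcp [ 0.628  -0.0983  0.0379] shift tool [-0.1121 -0.3802  0.2294] roll -0.5203 (jaw yaw -114.01 ) q7 -1.85 open mm 27.6 F [-1.2  0.6  4.9]
clock 9.375 tcp [ 0.628  -0.0983  0.0379] shift tool [-0.1121  0.3012  0.0453] roll -0.3406 (jaw yaw -114.01 ) q7 -1.85 open mm 27.6 F [-1.2  0.6  4.9]
```

27.6 mm at 20 N means this one is soft. I'll keep it squeezed and carry it to the far half of the channel.

Request:
arm_command --pt "0.0 -0.04 0 0 0" --pt "0.0 -0.05 0 0 0" --pt "0.0 -0.05 0 0 0" --pt "0.0 0 0 0 -0.173" --pt "0.0 0 0 0 -0.173" --pt "0.0 0 0 0 -0.174" --pt "0.0 0 -0.05 0.001 0" --pt "0.0 0 -0.05 0.001 0" --pt "0.0 0 -0.05 0.001 0" --pt "0.0 0 -0.05 0.001 0" --pt "0.0 0 -0.05 0.001 0" --pt "0.0 0 -0.05 0.001 0" --force 20

```text
clock: 10.88
tool_pos: [0.591, 0.2008, 0.1771]
eef_rot: [-0.706, -0.035, 0.707, -0.036]
contact_force: [0.8, -0.2, -1.7]
opening: 0.317
```

Request:
arm_command --pt "0.0 0 -0.05 0.001 0" --pt "0.0 0 -0.05 0.001 0" --pt "0.0 0 -0.044 0.002 0" --pt "0.0 0 0 0 0" --pt "0.0 0 0 0 0" --force 20

```text
clock: 11.5
tool_pos: [0.5732, 0.341, 0.177]
eef_rot: [-0.706, -0.035, 0.706, -0.036]
contact_force: [0.3, -0.6, -0.8]
opening: 0.312
```

Run:
```python
from h import *
goto(0.5731,0.3423,0.15,5.8)
s=r.get_state(); p,d=r.snapshot('wrist'); cv2.imwrite('pics/w4.png',p[:,:,::-1]); np.save('pics/w4d.npy',d); np.save('pics/w4p.npy',p)
import pickle; pickle.dump(s,open('pics/w4s.pkl','wb'))
```

```text
clock 11.5 tcp [0.5732 0.341  0.177 ] shift tool [ 0.027  -0.0013 -0.0001] roll -0.001 (jaw yaw -84.26 ) q7 -2.08 open mm 27.5 F [ 0.3 -0.6 -0.8]
```

View pics/w4.png

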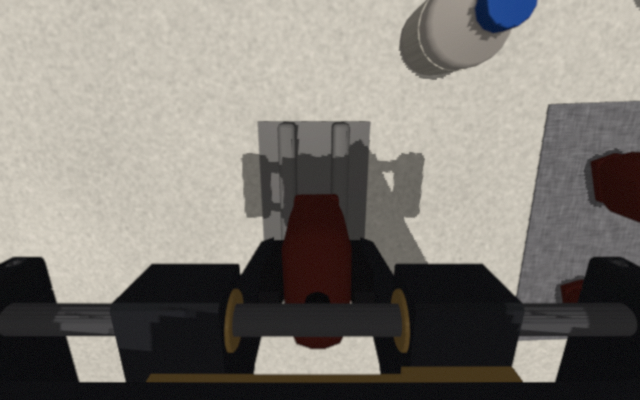

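The wrist view shows the bulb between the fingers at col ~318. The far channel end is visible above it, with rails at cols 288 and 341. I'll measure the channel's middle line in tool axes from this view.

Run:
```python
from h import *
import pickle
s=pickle.load(open('pics/w4s.pkl','rb')); p=np.load('pics/w4p.npy'); d=np.load('pics/w4d.npy'); P=pose('wrist',s)
v,u=np.mgrid[110:190,230:400]; C=cloud(P,np.c_[u.ravel(),v.ravel()],d)
g=cv2.cvtColor(p,cv2.COLOR_RGB2HSV)[v.ravel(),u.ravel()]
M=R.from_quat(s['eef_rot']).as_matrix()
T=(C-s['tool_pos'])@M
k=(C[:,2]>.022)&(C[:,2]<.045); print(k.sum(), C[k].mean(0), np.median(C[k,2]))
t=T[k]
b=np.median(t[:,1])
for z0 in np.arange(-.06,0.0,.01):
    q=t[(t[:,2]>z0)&(t[:,2]<z0+.01)]
    if len(q)<20: continue
    m=q[:,1]<0
    if m.any() and (~m).any(): print(z0.round(3),len(q),'L',np.percentile(q[m,1],[2,50,98]).round(4),'R',np.percentile(q[~m,1],[2,50,98]).round(4),'mid med',((np.median(q[m,1])+np.median(q[~m,1]))/2).round(4))
print('far end tool z',np.percentile(t[:,2],[1,2]))
# image edges at a few rows
sx=cv2.Sobel(cv2.GaussianBlur(cv2.cvtColor(p,cv2.COLOR_RGB2GRAY),(3,3),0),cv2.CV_32F,1,0)
for row in (128,134,140,146):
    print(row,p[row,270:360:1].mean(1).astype(int).tolist())
```

```text
2305 [0.59849514 0.34702088 0.03128132] 0.03163482164704384
-0.06 230 L [-0.0357 -0.0279 -0.021 ] R [0.0138 0.0208 0.0281] mid med -0.0036
-0.05 404 L [-0.0364 -0.0281 -0.0209] R [0.0133 0.0209 0.0284] mid med -0.0036
-0.04 382 L [-0.0357 -0.0282 -0.0211] R [0.0133 0.0212 0.0288] mid med -0.0035
-0.03 375 L [-0.0361 -0.0277 -0.0207] R [0.0133 0.0205 0.0291] mid med -0.0036
-0.02 366 L [-0.0366 -0.0282 -0.0208] R [0.0134 0.0207 0.0284] mid med -0.0037
-0.01 349 L [-0.0359 -0.0281 -0.0208] R [0.0135 0.0208 0.0287] mid med -0.0036
far end tool z [-0.05515291 -0.05495982]
128 [115, 114, 115, 115, 115, 114, 109, 93, 88, 93, 100, 107, 108, 109, 106, 108, 107, 105, 105, 105, 102, 96, 90, 79, 62, 50, 50, 67, 96, 111, 115, 114, 114, 115, 114, 116, 114, 115, 114, 115, 115, 116, 114, 115, 115, 115, 114, 114, 114, 115, 114, 113, 114, 114, 115, 113, 115, 113, 114, 113, 108, 85, 68, 75, 90, 100, 107, 112, 111, 110, 110, 108, 106, 105, 103, 101, 97, 92, 85, 81, 99, 110, 112, 112, 112, 112, 111, 111, 112, 110]
134 [112, 113, 113, 113, 113, 114, 110, 99, 89, 93, 100, 105, 109, 107, 108, 108, 107, 106
[... 500 characters left out ...]
3, 113, 113, 112, 113, 113, 113, 114, 114, 115, 113, 113, 114, 112, 112, 112, 114, 114, 113, 112, 113, 114, 112, 112, 112, 112, 112, 110, 103, 78, 67, 78, 91, 101, 109, 112, 112, 110, 110, 108, 105, 105, 103, 98, 94, 90, 85, 88, 103, 109, 110, 108, 107, 100, 97, 95, 86, 71]
146 [111, 111, 113, 112, 111, 111, 111, 103, 91, 90, 97, 103, 107, 109, 108, 108, 106, 106, 106, 106, 102, 92, 89, 84, 70, 53, 49, 58, 79, 102, 112, 112, 112, 113, 114, 112, 112, 112, 113, 112, 112, 112, 112, 113, 112, 112, 112, 112, 111, 112, 112, 112, 112, 112, 112, 112, 113, 111, 111, 109, 102, 78, 68, 80, 94, 102, 108, 111, 112, 109, 108, 107, 106, 105, 104, 102, 95, 88, 76, 68, 62, 56, 54, 55, 56, 56, 54, 55, 54, 54]
```

Run:
```python
import cv2
p=cv2.imread('pics/w4.png'); cv2.imwrite('pics/w4z.png',cv2.resize(p[110:260,230:400],None,fx=4,fy=4,interpolation=2))
```

```text
(no output)
```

View pics/w4z.png

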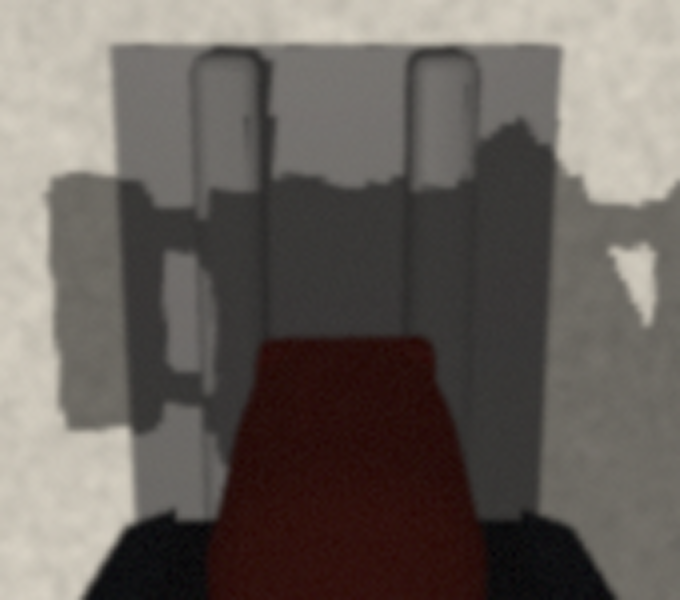

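Run:
```python
from h import *
import pickle
s=pickle.load(open('pics/w4s.pkl','rb')); p=np.load('pics/w4p.npy'); d=np.load('pics/w4d.npy'); P=pose('wrist',s)
M=R.from_quat(s['eef_rot']).as_matrix()
m=redmask(p); m[:,420:]=0; v,u=np.nonzero(m); T=(cloud(P,np.c_[u,v],d)-s['tool_pos'])@M
print(np.percentile(T,[1,50,99],axis=0).round(4))
for x0 in np.arange(-.05,.05,.01):
    q=T[(T[:,0]>x0)&(T[:,0]<x0+.01)]
    if len(q)>30: print(x0.round(3),len(q),np.percentile(q[:,1],[1,99]).round(4),np.percentile(q[:,1],[1,99]).mean().round(4),'z',np.percentile(q[:,2],[1,99]).round(4))
```

```text
[[-0.0409 -0.0139 -0.0297]
 [-0.0364 -0.0004 -0.0196]
 [ 0.0253  0.0133  0.0216]]
-0.05 398 [-0.0052  0.0041] -0.0006 z [-0.0209  0.0174]
-0.04 4520 [-0.0136  0.0128] -0.0004 z [-0.0284  0.022 ]
-0.03 718 [-0.0146  0.014 ] -0.0003 z [-0.0298  0.0043]
-0.02 414 [-0.0127  0.0155] 0.0014 z [-0.0298 -0.0095]
-0.01 324 [-0.013   0.0126] -0.0002 z [-0.0299 -0.0205]
0.0 262 [-0.0117  0.0119] 0.0001 z [-0.0297 -0.0223]
0.02 87 [-0.0125  0.0113] -0.0006 z [-0.0237 -0.022 ]
```

Request:
arm_command --pt "0.0 0.03 -0.003 0 0" --pt "0.0 0.04 0 0 0" --pt "0.0 0.02 0 0 0" --pt "0.0 0.01 0 0 0" --pt "0.0 0 0 0 0" --pt "0.0 0 0 0 0" --force 20

```text
clock: 12.3
tool_pos: [0.5738, 0.3458, 0.079]
eef_rot: [0.707, 0.036, -0.705, 0.035]
contact_force: [0.5, -1.3, -0.0]
opening: 0.319
```

```bash
cat >> h.py <<'E'
def chan(tag):
    s=r.get_state(); p,d=r.snapshot('wrist'); cv2.imwrite(f'pics/{tag}.png',p[:,:,::-1]); P=pose('wrist',s)
    M=R.from_quat(s['eef_rot']).as_matrix()
    v,u=np.mgrid[0:400,0:640]; uv=np.c_[u.ravel(),v.ravel()]; C=cloud(P,uv,d); T=(C-s['tool_pos'])@M
    dd=d.ravel(); k=(C[:,2]>.022)&(C[:,2]<.04)&(abs(T[:,1])<.05)&(T[:,2]<-.02)&(T[:,2]>-.2)&(dd>0)&(redmask(p).ravel()==0)
    t=T[k]; print('rail pts',len(t),'z',np.median(C[k,2]).round(4))
    for z0 in np.arange(-.2,0,.01):
        q=t[(t[:,2]>z0)&(t[:,2]<z0+.01)]
        mm=q[:,1]<-.003
        if len(q)>40 and mm.sum()>10 and (~mm).sum()>10: print(z0.round(3),len(q),'L',np.percentile(q[mm,1],[2,50,98]).round(4),'R',np.percentile(q[~mm,1],[2,50,98]).round(4),'mid',((np.median(q[mm,1])+np.median(q[~mm,1]))/2).round(4))
    m=redmask(p).ravel().astype(bool)&(np.abs(T[:,1])<.03)&(dd>0)&(np.abs(T[:,2])<.035)
    b=T[m]
    for x0 in np.arange(-.05,.04,.01):
        q=b[(b[:,0]>x0)&(b[:,0]<x0+.01)]
        if len(q)>40: print(' bulb x',x0.round(3),len(q),np.percentile(q[:,1],[1,99]).round(4),np.percentile(q[:,1],[1,99]).mean().round(4),'zmin',np.percentile(q[:,2],1).round(4))
E
python3 - <<'E'
from h import *
goto(0.5731,0.3423,0.04,5.8); chan('w5')
E
```

```text
clock 12.3 tcp [0.5738 0.3458 0.079 ] shift tool [0.039  0.0035 0.0012] roll -0.0006 (jaw yaw -84.24 ) q7 -2.09 open mm 28.1 F [ 0.5 -1.3 -0. ]
rail pts 2890 z 0.0316
-0.06 417 L [-0.0306 -0.023  -0.0161] R [0.0186 0.0256 0.0329] mid 0.0013
-0.05 863 L [-0.031  -0.0231 -0.0157] R [0.0183 0.0256 0.0337] mid 0.0012
-0.04 817 L [-0.0313 -0.023  -0.0158] R [0.0183 0.0254 0.0337] mid 0.0012
-0.03 793 L [-0.0313 -0.0229 -0.0157] R [0.0183 0.0255 0.0337] mid 0.0013
 bulb x -0.05 421 [-0.0051  0.0044] -0.0004 zmin -0.0198
 bulb x -0.04 4510 [-0.0137  0.0128] -0.0004 zmin -0.0285
 bulb x -0.03 737 [-0.0146  0.014 ] -0.0003 zmin -0.0298
 bulb x -0.02 416 [-0.0132  0.0155] 0.0012 zmin -0.0298
 bulb x -0.01 343 [-0.0127  0.0127] 0.0 zmin -0.0297
 bulb x 0.0 267 [-0.0119  0.0125] 0.0003 zmin -0.0297
 bulb x 0.02 90 [-0.0131  0.0113] -0.0009 zmin -0.0238
```

View pics/w5.png

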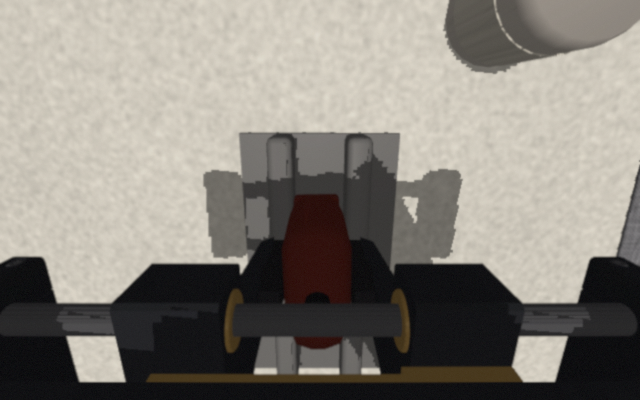

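At this distance the wrist view puts the middle line 1.5 mm to the +y side of the bulb, and the yaw is aligned. I'll correct that and descend slowly.

Request:
arm_command --pt "0.0 0 0.0015 0 0" --pt "0.0 0.006 0 0 0" --pt "0.0 0.006 0 0 0" --pt "0.0 0.006 0 0 0" --pt "0.0 0.006 0 0 0" --pt "0.0 0.005 0 0 0" --pt "0.0 0 0 0 0" --force 20

```text
clock: 13.22
tool_pos: [0.5727, 0.3437, 0.0481]
eef_rot: [-0.706, -0.035, 0.706, -0.036]
contact_force: [-0.5, 0.5, -1.0]
opening: 0.313
```

Run:
```python
from h import *
goto(0.5731,0.3440,0.04,5.8); chan('w6')
```

```text
clock 13.225 tcp [0.5727 0.3437 0.0481] shift tool [ 0.0081 -0.0002 -0.0004] roll -0.0004 (jaw yaw -84.22 ) q7 -2.09 open mm 27.5 F [-0.5  0.5 -1. ]
rail pts 4183 z 0.0316
-0.06 792 L [-0.0326 -0.0251 -0.0179] R [0.0165 0.0234 0.0309] mid -0.0009
-0.05 1185 L [-0.0332 -0.0249 -0.0177] R [0.0162 0.0233 0.0316] mid -0.0008
-0.04 1119 L [-0.0331 -0.0248 -0.0177] R [0.0163 0.0234 0.0316] mid -0.0007
-0.03 1087 L [-0.0331 -0.0249 -0.0177] R [0.0162 0.0234 0.0316] mid -0.0007
 bulb x -0.05 416 [-0.0054  0.0043] -0.0006 zmin -0.0198
 bulb x -0.04 4521 [-0.0136  0.0128] -0.0004 zmin -0.0283
 bulb x -0.03 736 [-0.0146  0.0141] -0.0003 zmin -0.0298
 bulb x -0.02 427 [-0.0133  0.0154] 0.0011 zmin -0.0297
 bulb x -0.01 338 [-0.0132  0.0129] -0.0002 zmin -0.0298
 bulb x 0.0 250 [-0.0114  0.0114] -0.0 zmin -0.0297
 bulb x 0.02 93 [-0.0127  0.0113] -0.0007 zmin -0.0238
```

Centred to within 0.5 mm, with no contact force. I'll lower the last 8 mm.

Request:
arm_command --pt "0.0 0.004 0 0 0" --pt "0.0 0.003 0 0 0" --pt "0.0 0.001 0 0 0" --pt "0.0 0 0 0 0" --force 20

```text
clock: 13.78
tool_pos: [0.573, 0.3439, 0.0406]
eef_rot: [-0.706, -0.036, 0.706, -0.036]
contact_force: [-0.3, 0.7, -1.5]
opening: 0.312
```

Request:
arm_command --pt "0.0 0.001 0 0 0" --pt "0.0 0.001 0 0 0" --pt "0.0 0 0 0 0" --force 20

```text
clock: 14.15
tool_pos: [0.5732, 0.3442, 0.0399]
eef_rot: [0.706, 0.036, -0.706, 0.035]
contact_force: [-2.3, -0.2, 5.9]
opening: 0.317
```

Floor contact at 6 N. I'll let the bulb spring out gradually, then back off.

Request:
arm_command --pt "0.031 0 0 0 0" --pt "0.034 0 0 0 0" --pt "0.038 0 0 0 0" --pt "0.05 0 0 0 0" --pt "0.07 0 0 0 0" --pt "0.088 0 0 0 0" --pt "0.088 0 0 0 0" --pt "0.088 -0.04 0 0 0" --pt "0.088 -0.05 0 0 0" --pt "0.088 -0.05 0 0 0" --pt "0.088 0 0 0 0" --force 20

```text
clock: 15.52
tool_pos: [0.5757, 0.3455, 0.1835]
eef_rot: [0.709, 0.037, -0.703, 0.034]
contact_force: [0.7, -1.1, -0.0]
opening: 0.999
```

Run:
```python
from h import *
goto(0.6015,0.0425,0.15,25.5); chan('w7')
```

```text
clock 15.525 tcp [0.5757 0.3455 0.1835] shift tool [0.0321 0.3041 0.005 ] roll -0.3445 (jaw yaw -84.24 ) q7 -2.09 open mm 88.0 F [ 0.7 -1.1 -0. ]
rail pts 1197 z 0.0316
-0.06 66 L [-0.029  -0.0235 -0.0177] R [0.0207 0.0262 0.032 ] mid 0.0014
-0.05 373 L [-0.0306 -0.023  -0.0158] R [0.0188 0.026  0.0338] mid 0.0015
-0.04 359 L [-0.0309 -0.0232 -0.0159] R [0.0184 0.0262 0.0342] mid 0.0015
-0.03 399 L [-0.0313 -0.0225 -0.0054] R [0.0011 0.0248 0.0335] mid 0.0011
```

View pics/w7.png

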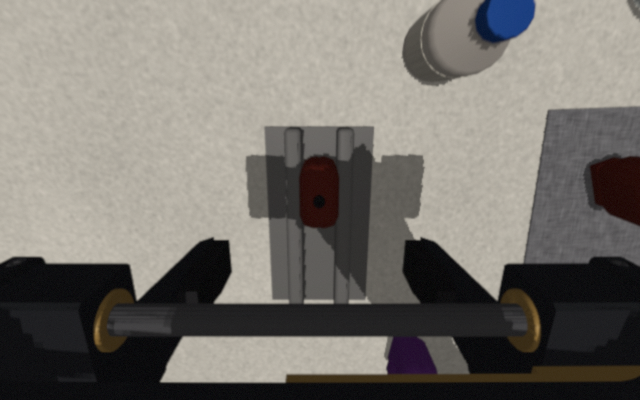

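The bulb sits upright between the rails at (319,190), springing against both walls. Next is the far-left bulb.

Request:
arm_command --pt "0.088 0 0.05 0.001 0" --pt "0.088 0 0.05 0.001 0" --pt "0.088 0 0.05 0.001 0" --pt "0.088 0 0.05 0.001 0" --pt "0.088 0 0.05 0 0" --pt "0.088 0 0.053 0 0" --pt "0.088 0.015 0 0 -0.172" --pt "0.088 0.015 0 0 -0.172" --pt "0.088 0 0 0 0" --pt "0.088 0 0 0 0" --force 20

```text
clock: 16.82
tool_pos: [0.5992, 0.0422, 0.1483]
eef_rot: [-0.69, -0.155, 0.69, -0.155]
contact_force: [0.3, 0.6, 0.2]
opening: 0.998
```

Run:
```python
from h import *
goto(0.6015,0.0435,0.037,25.5); bulbs('w8')
```

```text
clock 16.825 tcp [0.5992 0.0422 0.1483] shift tool [ 0.1113 -0.0002 -0.0027] roll -0.0029 (jaw yaw -64.66 ) q7 -1.44 open mm 87.9 F [0.3 0.6 0.2]
[ 290  153   52   81 3611] 3299 [0.607  0.0466 0.0757] [605.1  45.9] [53.3 37.8] 26.4
[ 241  337   47   40 1519] 1481 [0.4611 0.0268 0.0763] [458.7  26.6] [44.1 36.4] 27.7
```

View pics/w8.png

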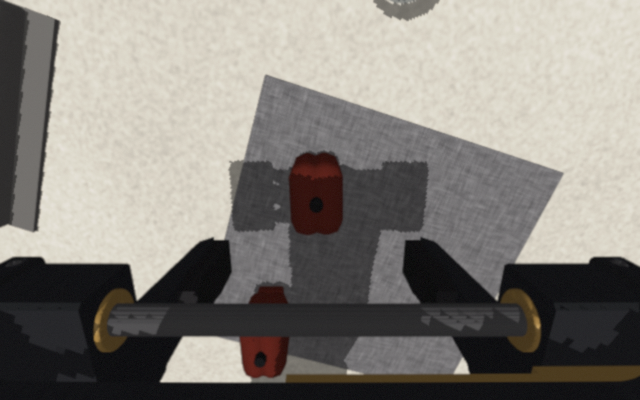

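The bulb is centred at (316,195), so I'll descend and squeeze.

Request:
arm_command --pt "0.088 0.04 0 -0.004 0" --pt "0.088 0.04 0 0 0" --pt "0.088 0.02 0 0 0" --pt "0.088 0.011 0 0 0" --pt "0.088 0 0 0 0" --pt "0.0 0 0 0 0" --pt "0.0 0 0 0 0" --pt "0.0 0 0 0 0" --pt "0.0 0 0 0 0" --pt "0.0 0 0 0 0" --pt "0.0 0 0 0 0" --pt "0.0 0 0 0 0" --force 20

```text
clock: 18.38
tool_pos: [0.6032, 0.0439, 0.0379]
eef_rot: [0.69, 0.156, -0.69, 0.156]
contact_force: [-1.4, -0.3, 3.7]
opening: 0.431
```

Request:
arm_command --pt "0.0 0 0 0 0" --pt "0.0 0 0 0 0" --force 20

```text
clock: 18.62
tool_pos: [0.6032, 0.0439, 0.0379]
eef_rot: [0.69, 0.156, -0.69, 0.156]
contact_force: [-1.7, 0.4, 5.4]
opening: 0.43
```

Run:
```python
from h import *
goto(0.464,-0.355,0.15,-4.5)
```

```text
clock 18.625 tcp [0.6032 0.0439 0.0379] shift tool [-0.1121  0.3001  0.2973] roll 0.5234 (jaw yaw -64.51 ) q7 -1.47 open mm 37.9 F [-1.7  0.4  5.4]
```

37.9 mm means this one is hard too, so it goes to the near half of the dish.

Request:
arm_command --pt "0.0 -0.04 0 0 0" --pt "0.0 -0.05 0 0 0" --pt "0.0 -0.03 0 0 0.174" --pt "0.0 0 0 0 0.174" --pt "0.0 0 0 0 0.175" --pt "0.0 0 0.05 0.0135 0" --pt "0.0 0 0.051 0.0135 0" --pt "0.0 0 0.051 0.0135 0" --pt "0.0 0 0.051 0.0135 0" --pt "0.0 0 0.051 0.0135 0" --pt "0.0 0 0.051 0.0135 0" --pt "0.0 0 0.051 0.0135 0" --force 20

```text
clock: 20.12
tool_pos: [0.4802, -0.3054, 0.1572]
eef_rot: [-0.706, 0.028, 0.707, 0.028]
contact_force: [1.0, -1.2, -1.1]
opening: 0.429
```

Request:
arm_command --pt "0.0 0 0.051 0.0135 0" --pt "0.0 0 0 0 0" --pt "0.0 0 0 0 0" --pt "0.0 0 0 0 0" --force 20

```text
clock: 20.62
tool_pos: [0.4646, -0.3516, 0.1575]
eef_rot: [0.707, -0.026, -0.707, -0.027]
contact_force: [0.6, 0.1, -0.2]
opening: 0.428
```

Run:
```python
from h import *
goto(0.464,-0.355,0.041,-4.5);bulbs('w9')
```

```text
clock 20.625 tcp [ 0.4646 -0.3516  0.1575] shift tool [0.1165 0.0036 0.0003] roll 0.0032 (jaw yaw -94.32 ) q7 -1.19 open mm 37.7 F [ 0.6  0.1 -0.2]
[ 283   47   57   85 4011] 3993 [ 0.5476 -0.3543  0.0781] [ 546.9 -354.3] [37.4 54.9] 88.9
```

View pics/w9.png

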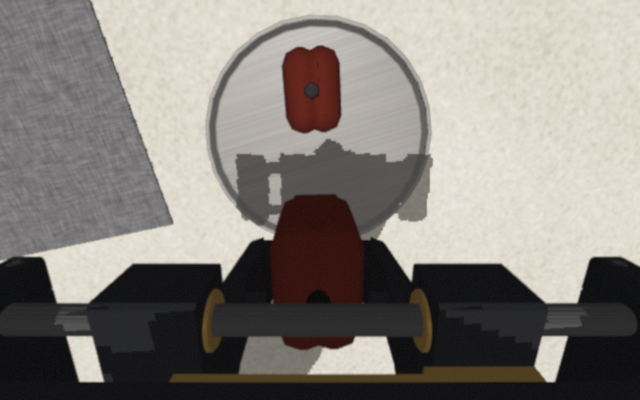

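The first hard bulb stands at (311,90) in the dish and the near half is free. I'll lower and release.

Request:
arm_command --pt "0.0 0.04 0.002 0 0" --pt "0.0 0.04 0 0 0" --pt "0.0 0.025 0 0 0" --pt "0.0 0.008 0 0 0" --pt "0.0 0.003 0 0 0" --pt "0.0 0 0 0 0" --pt "0.088 0 0 0 0" --pt "0.088 0 0 0 0" --pt "0.088 0 0 0 0" --pt "0.088 0 0 0 0" --pt "0.088 -0.05 0 0 0" --pt "0.088 -0.06 0 0 0" --force 20

```text
clock: 22.18
tool_pos: [0.4628, -0.355, 0.1519]
eef_rot: [-0.706, 0.027, 0.707, 0.028]
contact_force: [0.6, -0.8, -0.2]
opening: 1.0
```

Run:
```python
from h import *
goto(0.4595,0.027,0.15,24.5);bulbs('w10')
```

```text
clock 22.175 tcp [ 0.4628 -0.355   0.1519] shift tool [ 0.0026 -0.3806  0.033 ] roll -0.5056 (jaw yaw -94.47 ) q7 -1.19 open mm 88.1 F [ 0.6 -0.8 -0.2]
[ 276   42   60   89 4388] 4368 [ 0.5477 -0.3543  0.0779] [ 546.9 -354. ] [38.4 56. ] 89.2
[ 291  158   52   80 3569] 3319 [ 0.4688 -0.3553  0.0775] [ 466.3 -354.9] [38.2 54.9] 86.9
```

View pics/w10.png

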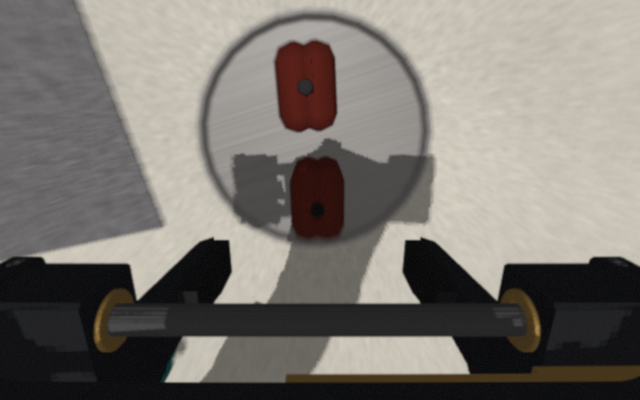

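Both hard bulbs stand in the dish at (305,85) and (317,200). Now the last bulb.

Request:
arm_command --pt "0.088 0 -0.0475 0.004 0" --pt "0.088 0 -0.0475 0.004 0" --pt "0.088 0 -0.0475 0.004 0" --pt "0.088 0 -0.0475 0.004 0" --pt "0.088 0 -0.0475 0.004 0" --pt "0.088 0 -0.0475 0.004 0" --pt "0.088 0 -0.0475 0.004 0" --pt "0.088 0 -0.048 0.005 0" --pt "0.088 0 0 0 -0.168" --pt "0.088 0 0 0 -0.168" --pt "0.088 0 0 0 -0.169" --pt "0.088 0 0 0 0" --force 20

```text
clock: 23.72
tool_pos: [0.4604, 0.0264, 0.1517]
eef_rot: [0.691, 0.149, -0.691, 0.149]
contact_force: [0.2, 0.4, -0.8]
opening: 0.996
```

Run:
```python
from h import *
goto(0.4595,0.0275,0.037,25);bulbs('w11')
```

```text
clock 23.725 tcp [0.4604 0.0264 0.1517] shift tool [ 0.1147 -0.0014  0.0004] roll -0.0112 (jaw yaw -65.64 ) q7 -1.5 open mm 87.7 F [ 0.2  0.4 -0.8]
[ 288  159   51   80 3480] 3157 [0.4633 0.0305 0.0756] [461.2  29.8] [54.  37.8] 25.2
```

View pics/w11.png

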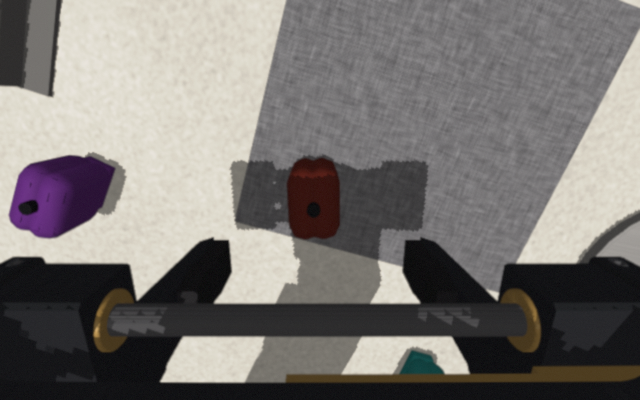

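The bulb is at (313,200), about 2 mm off centre, and the purple look-alike at (60,195) is well clear. I'll correct, descend and squeeze.

Request:
arm_command --pt "0.088 0.04 -0.002 0 -0.01" --pt "0.088 0.04 0 0 0" --pt "0.088 0.02 0 0 0" --pt "0.088 0.0145 0 0 0" --pt "0.088 0 0 0 0" --pt "0.0 0 0 0 0" --pt "0.0 0 0 0 0" --pt "0.0 0 0 0 0" --pt "0.0 0 0 0 0" --pt "0.0 0 0 0 0" --pt "0.0 0 0 0 0" --pt "0.0 0 0 0 0" --force 20

```text
clock: 25.28
tool_pos: [0.4596, 0.0283, 0.0374]
eef_rot: [0.69, 0.153, -0.69, 0.153]
contact_force: [-0.2, -0.0, 3.5]
opening: 0.294
```

Request:
arm_command --pt "0.0 0 0 0 0" --pt "0.0 0 0 0 0" --force 20

```text
clock: 25.52
tool_pos: [0.4596, 0.0283, 0.0375]
eef_rot: [0.69, 0.153, -0.69, 0.153]
contact_force: [-0.7, 0.5, 6.0]
opening: 0.295
```

Run:
```python
from h import *
# holder middle line from the first insertion: TCP at (.573,.344) centred, yaw 5.8
a=np.radians(5.8); x=.573-.088*np.cos(a); y=.344-.088*np.sin(a); print(x,y)
goto(x,y,0.177,5.8)
s=r.get_state(); d=np.array([x,y])-s['tool_pos'][:2]; ty=np.radians(-84.2); ya=np.array([np.cos(ty),np.sin(ty)]); za=np.array([ya[1],-ya[0]])
print('after roll dy,dz',d@ya,d@za)
```

```text
0.4854504976230666 0.3351070458479007
clock 25.525 tcp [0.4596 0.0283 0.0375] shift tool [-0.1395 -0.267  -0.1533] roll 0.3358 (jaw yaw -64.96 ) q7 -1.54 open mm 26.0 F [-0.7  0.5  6. ]
after roll dy,dz -0.30261404194893965 -0.05670188625916985
```

26.0 mm means soft. I'll carry it to the near half of the channel.

Request:
arm_command --pt "0.0 -0.04 0 0 0" --pt "0.0 -0.05 0 0 0" --pt "0.0 -0.05 0 0 0" --pt "0.0 0 0 0 0.168" --pt "0.0 0 0 0 0.168" --pt "0.0 0 -0.0504 -0.0095 0" --pt "0.0 0 -0.0504 -0.0095 0" --pt "0.0 0 -0.0504 -0.0095 0" --pt "0.0 0 -0.0504 -0.0095 0" --pt "0.0 0 -0.0504 -0.0095 0" --pt "0.0 0 -0.0504 -0.0095 0" --pt "0.0 0 0 0 0" --force 20

```text
clock: 27.02
tool_pos: [0.4843, 0.3406, 0.1765]
eef_rot: [-0.706, -0.04, 0.706, -0.037]
contact_force: [-0.5, -0.5, -0.4]
opening: 0.292
```

Request:
arm_command --pt "0.0 0.03 0 0 0" --pt "0.0 0.03 0 0 0" --pt "0.0 0.025 0 0 0" --pt "0.0 0.01 0 0 0" --pt "0.0 0 0 0 0" --pt "0.0 0 0 0 0" --pt "0.0 0 0 0 0" --force 20

```text
clock: 27.9
tool_pos: [0.4864, 0.3351, 0.0832]
eef_rot: [0.707, 0.036, -0.706, 0.035]
contact_force: [0.3, -0.1, -0.7]
opening: 0.292
```

Run:
```python
from h import *
goto(0.4855,0.3351,0.04,5.8); chan('w12')
```

```text
clock 27.9 tcp [0.4864 0.3351 0.0832] shift tool [ 0.0432 -0.      0.0009] roll -0.0005 (jaw yaw -84.23 ) q7 -2.14 open mm 25.7 F [ 0.3 -0.1 -0.7]
rail pts 8729 z 0.0318
-0.13 1031 L [-0.0331 -0.025  -0.0176] R [0.0166 0.0238 0.032 ] mid -0.0006
-0.12 903 L [-0.0331 -0.0267 -0.02  ] R [0.0186 0.0253 0.032 ] mid -0.0007
-0.11 761 L [-0.0333 -0.0272 -0.0218] R [0.0204 0.0261 0.032 ] mid -0.0006
-0.1 720 L [-0.0331 -0.0273 -0.022 ] R [0.0205 0.026  0.0321] mid -0.0006
-0.09 690 L [-0.0332 -0.0273 -0.0218] R [0.0205 0.0259 0.0321] mid -0.0007
-0.08 682 L [-0.0333 -0.0273 -0.0221] R [0.0204 0.026  0.0321] mid -0.0007
-0.07 733 L [-0.0332 -0.0266 -0.0196] R [0.0183 0.0253 0.032 ] mid -0.0006
-0.06 832 L [-0.0331 -0.025  -0.0176] R [0.0164 0.0239 0.0317] mid -0.0006
-0.05 823 L [-0.033  -0.0249 -0.0177] R [0.0164 0.0237 0.0317] mid -0.0006
-0.04 807 L [-0.0332 -0.0248 -0.0176] R [0.0164 0.0237 0.0319] mid -0.0006
-0.03 744 L [-0.0332 -0.0251 -0.0177] R [0.0163 0.0237 0.0316] mid -0.0007
 bulb x -0.05 623 [-0.0052  0.0044] -0.0004 zmin -0.0196
 bulb x -0.04 3990 [-0.0128  0.0122] -0.0003 zmin -0.0278
 bulb x -0.03 643 [-0.0135  0.0136] 0.0 zmin -0.0291
 bulb x -0.02 390 [-0.0126  0.0118] -0.0004 zmin -0.0291
 bulb x -0.01 319 [-0.0124  0.0116] -0.0004 zmin -0.0291
 bulb x 0.0 251 [-0.0117  0.0113] -0.0002 zmin -0.0291
 bulb x 0.02 140 [-0.0131  0.0116] -0.0007 zmin -0.0231
```

View pics/w12.png

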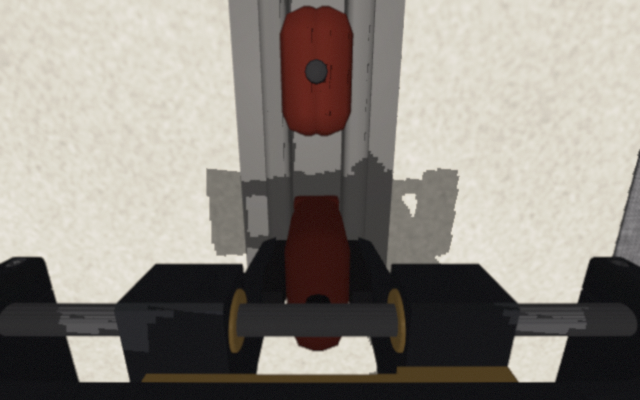

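The first bulb is in the channel at (316,70) and the new one is centred within 0.5 mm. I'll descend slowly.

Request:
arm_command --pt "0.0 0.006 0 0 0" --pt "0.0 0.007 0 0 0" --pt "0.0 0.007 0 0 0" --pt "0.0 0.007 0 0 0" --pt "0.0 0.006 0 0 0" --pt "0.0 0.004 0 0 0" --pt "0.0 0.002 0 0 0" --pt "0.0 0 0 0 0" --pt "0.0 0 0 0 0" --force 20

```text
clock: 29.08
tool_pos: [0.486, 0.3349, 0.0434]
eef_rot: [0.706, 0.036, -0.706, 0.036]
contact_force: [-0.4, 1.3, -1.7]
opening: 0.291
```

Request:
arm_command --pt "0.0 0.001 0 0 0" --pt "0.0 0.001 0 0 0" --pt "0.0 0 0 0 0" --force 20

```text
clock: 29.45
tool_pos: [0.4858, 0.3348, 0.0411]
eef_rot: [-0.706, -0.036, 0.706, -0.036]
contact_force: [-0.3, -0.2, -1.0]
opening: 0.294
```

Request:
arm_command --pt "0.0 0.001 0 0 0" --pt "0.0 0.001 0 0 0" --pt "0.0 0 0 0 0" --force 20

```text
clock: 29.82
tool_pos: [0.4858, 0.3349, 0.0395]
eef_rot: [0.706, 0.036, -0.706, 0.036]
contact_force: [-1.1, -0.5, 3.1]
opening: 0.292
```

Floor contact at 3 N, so I'll release gradually and retreat.

Request:
arm_command --pt "0.029 0 0 0 0" --pt "0.033 0 0 0 0" --pt "0.038 0 0 0 0" --pt "0.05 0 0 0 0" --pt "0.07 0 0 0 0" --pt "0.088 0 0 0 0" --pt "0.088 0 0 0 0" --pt "0.088 -0.04 0 0 0" --pt "0.088 -0.05 0 0 0" --pt "0.088 -0.05 0 0 0" --pt "0.088 -0.05 0 0 0" --pt "0.088 0 0 0 0" --force 20

```text
clock: 31.32
tool_pos: [0.488, 0.3362, 0.2333]
eef_rot: [0.709, 0.037, -0.704, 0.034]
contact_force: [0.5, -0.1, -0.8]
opening: 0.998
```

Run:
```python
from h import *
goto(0.4855,0.3351,0.04,5.8); chan('w13')
for n in ('top','side'):
    p,d=r.snapshot(n); cv2.imwrite(f'pics/{n}F.png',p[:,:,::-1]); np.save(f'pics/{n}Fp.npy',p); np.save(f'pics/{n}Fd.npy',d)
```

```text
clock 31.325 tcp [0.488  0.3362 0.2333] shift tool [0.1933 0.0017 0.0041] roll -0.0007 (jaw yaw -84.24 ) q7 -2.14 open mm 88.0 F [ 0.5 -0.1 -0.8]
rail pts 3438 z 0.0317
-0.14 295 L [-0.0308 -0.0236 -0.0159] R [0.0185 0.0261 0.0333] mid 0.0012
-0.13 348 L [-0.0311 -0.0233 -0.0159] R [0.0185 0.0259 0.0337] mid 0.0013
-0.12 328 L [-0.0315 -0.0235 -0.016 ] R [0.0186 0.026  0.0342] mid 0.0012
-0.11 295 L [-0.0306 -0.0242 -0.0172] R [0.0206 0.0268 0.0342] mid 0.0013
-0.1 259 L [-0.031  -0.0245 -0.0182] R [0.0209 0.0271 0.0335] mid 0.0013
-0.09 258 L [-0.0312 -0.0247 -0.0184] R [0.021  0.0273 0.0338] mid 0.0013
-0.08 257 L [-0.0316 -0.0249 -0.0186] R [0.0212 0.0276 0.0342] mid 0.0013
-0.07 263 L [-0.0306 -0.0241 -0.0168] R [0.0194 0.0267 0.0332] mid 0.0013
-0.06 293 L [-0.0309 -0.0232 -0.0159] R [0.0186 0.0259 0.0337] mid 0.0013
-0.05 276 L [-0.0311 -0.0234 -0.016 ] R [0.0187 0.026  0.0339] mid 0.0013
-0.04 268 L [-0.0315 -0.0236 -0.0161] R [0.0188 0.0262 0.0342] mid 0.0013
-0.03 298 L [-0.0307 -0.0227 -0.0062] R [0.0002 0.0253 0.0332] mid 0.0013
```

View pics/w13.png

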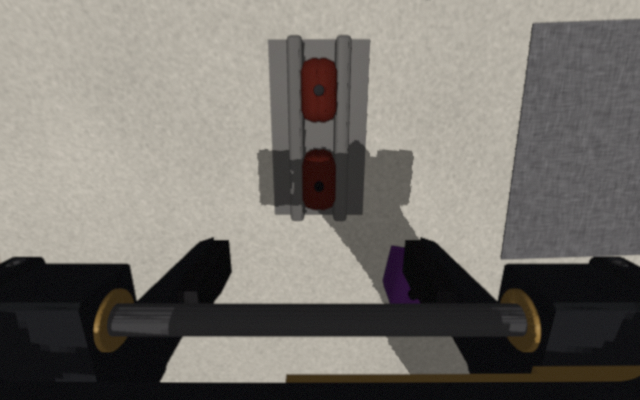

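View pics/sideF.png

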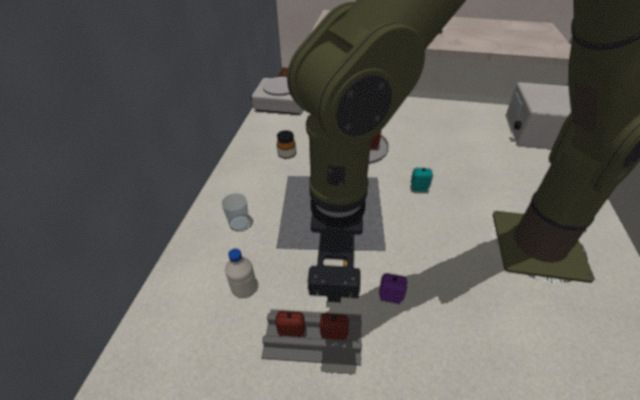

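Both soft bulbs stand between the rails, at (319,90) and (319,180) in the wrist view. As a last check I'll measure their height, centring and tilt, and whether the other things are where they were.

Run:
```python
from h import *
s=r.get_state(); p,d=r.snapshot('wrist'); P=pose('wrist',s); print(s['tool_pos'].round(4))
n,l,st,c=cv2.connectedComponentsWithStats(redmask(p)); a=np.radians(5.8)
for i in range(1,n):
    if st[i,4]<300: continue
    v,u=np.nonzero(l==i); pts=cloud(P,np.c_[u,v],d); t=pts[(pts[:,2]>.066)&(pts[:,2]<.095)]
    A=np.c_[t[:,:2]-t[:,:2].mean(0),np.ones(len(t))]; f=np.linalg.lstsq(A,t[:,2],rcond=None)[0]
    q=(t[:,:2]-[.5283,.3385])@np.array([[np.cos(a),-np.sin(a)],[np.sin(a),np.cos(a)]])
    print(st[i],len(t),t.mean(0).round(4),'z pct',np.percentile(t[:,2],[5,50,95,99.5]).round(4),'slope',f[:2].round(3),'in holder',q.min(0).round(4),q.max(0).round(4))
P=pose('top'); p0=np.load('pics/top0p.npy').astype(int); p1=np.load('pics/topFp.npy').astype(int)
for nme,b in dict(bottle=(200,235,115,150),beaker=(275,310,85,122),jar=(405,440,100,135),purple=(220,246,250,280),turq=(374,400,273,303)).items():
    x=p0[b[2]:b[3],b[0]:b[1]];y=p1[b[2]:b[3],b[0]:b[1]]; print(nme,'mean abs diff',abs(x-y).mean().round(2))
```

```text
[0.4851 0.3343 0.2282]
[ 298   51   36   65 2057] 2044 [0.574  0.3442 0.0779] z pct [0.073  0.0783 0.0807 0.0841] slope [-0.     0.027] in holder [ 0.0188 -0.0149] [0.0731 0.0171]
[ 299  146   34   60 1738] 1623 [0.4895 0.3356 0.0776] z pct [0.0713 0.0782 0.0807 0.0817] slope [-0.062  0.017] in holder [-0.0674 -0.0151] [-0.0138  0.0174]
bottle mean abs diff 12.45
beaker mean abs diff 13.14
jar mean abs diff 10.83
purple mean abs diff 26.33
turq mean abs diff 10.83
```

View pics/topF.png

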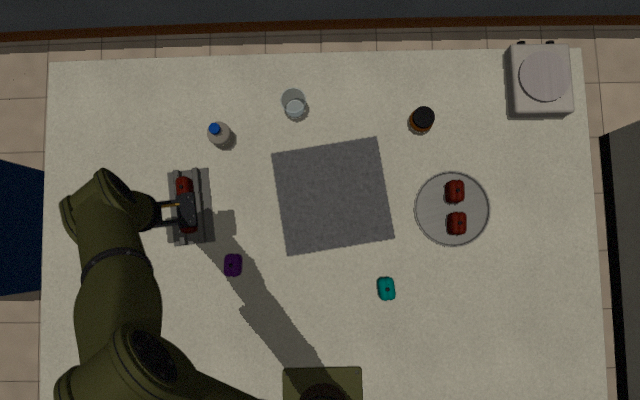

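The top view shows both hard bulbs in the dish at (455,190) and (457,222). The bottle, beaker, jar and look-alikes are at their first pixel positions, apart from a lighting change. The seated bulbs' tops are at 78 mm, as expected for standing on the 5 mm floor. I'll hand in.

Run:
```python
from plant import r
print(r.finish_job())
```

```text
the job is handed in; nothing more can be done
None
```

The two soft bulbs are seated in the holder's channel and the two hard ones are in the dish. I handed the job in at about 31 s of the 72 s allowed.

- **Feel test:** squeezed at 20 N, two bulbs stopped at 38.5 and 37.9 mm (hard). The other two narrowed to 27.6 and 26.0 mm (soft).
- **Soft bulbs:** I kept each one squeezed and lined it up on the channel with the wrist camera, to about 0.5 mm. I lowered it until the wrist force read 3–6 N at the floor, then let it spring out slowly.
- **Last checks:**
  - Both soft bulbs stand between the rails, about 1 mm from the middle line and 45 mm or less from the holder's centre. Their tops are at 78 mm, as expected on the channel floor.
  - The hard bulbs stand in the dish, about 40 mm either side of its centre.
  - The bottle, beaker, jar and look-alikes look unmoved in the final top view, judged by eye. My pixel comparison there was inconclusive, because the overall lighting had changed.
- **Disagreements:**
  - Before the first insertion, the top and wrist cameras differed by about 2 mm on the channel's middle line. The arm had not quite settled then, so I re-measured up close and used the wrist view.
  - A rough plane fit to the near bulb's top gave a 0.06 rad slope. I put that down to its rounded ends and shadow, and it is still under the 0.15 rad limit.

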